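# Seat a module square in the corner nest and lock it

### The job

Slide the grey module across the plate of the corner nest, without lifting it off the plate, until it lies square and flush against both dark fences. Only then swing the red catch fully shut behind it, so that at the end the module is still flush in the corner; leave the other things on the bench where they are.

Things in the scene. Friction and masses are not known exactly. Their poses are not given: they have to be found in the camera images.
- nest: Fixed corner nest: blue plate, x -110..+100, y -120..+120 mm in its frame, top 10 mm above the bench; two dark fences, 20 mm thick, 20 mm above the plate: far fence face at x = +75 (y -72..+78), left fence face at y = +85 (x +10..+70), so the corner is (+75, +85) mm. Origin at bench level. x points roughly away from the robot, y to its left.
- module: Flat grey module, loose on the plate, 22 mm high, 0.15-0.3 kg. Origin at its underside; body x -35..+35, y -49..+55 mm in its frame, and at its -y end a black plug strip, 52 mm wide, that reaches y = -55. Long +x side goes to the far fence, +y end to the left fence: its origin is then at (+40, +30) mm in the nest's frame, axes parallel to the nest's.
- catch (a joint): Angle of the red catch about its upright pivot on the nest, rad: 0 = open, arm along the nest's -x; grows anticlockwise seen from above to 1.571 = shut, arm along the nest's -y, 2 mm behind the near side of a flush module. Starts at 0 to 0.3 and stays where it is left (slight friction).
- catch_pin (a point): Top centre of the catch's black upright pin, 14 mm across, 55 mm from the pivot, top 57 mm above the bench; it stands 33 mm above the catch's red arm (14 mm wide, 66 mm long, top 24 mm above the bench).
- catch_pivot (a point): Pivot of the catch, at (-4, +95) mm in the nest's frame, 24 mm above the bench.
- side_cutters: Red-handled side cutters lying on the mat, 118 mm long, a bystander. Origin at the underside.
- tip_cleaner: Round black tip cleaner with brass wool, 62 mm across, 40 mm high, a bystander. Origin at the underside's centre.
- multimeter: Orange multimeter lying on the mat, 150 x 69 x 46 mm, a bystander. Origin at the underside.
- ipa_bottle: White bottle with blue cap, 56 mm across, 151 mm high, a bystander. Origin at the underside's centre.

How it is judged:
On the way, in this order (a step that is already met when the one before it is completed fails the run):
1. the module lies flush against both fences while the catch is still open (x of module in the frame of nest above 0.038 m and y of module in the frame of nest above 0.028 m and z of module in the frame of nest below 0.012 m and angle between the x axis of module and the x axis of nest, either way round below 0.02 rad and value of joint catch below 0.6 rad), for 0.2 s.
2. the catch is swung shut (value of joint catch above 1.48 rad), for 0.2 s.
At the end, for the whole second after the job is handed in: The module lies flat on the plate and at rest, within 2 mm of both fences and square to them within 0.02 rad, and the catch is shut behind it (above 1.48 rad) (x of module in the frame of nest between 0.038 and 0.043 m and y of module in the frame of nest between 0.028 and 0.033 m and z of module in the frame of nest below 0.012 m and angle between the x axis of module and the x axis of nest, either way round below 0.02 rad and value of joint catch above 1.48 rad and linear speed of module below 0.01 m/s); the robot touches nothing.
It fails at once if the module is lifted more than 8 mm off the plate (z of module in the frame of nest above 0.018 m).
It fails at once if a bystander (side cutters, tip cleaner, multimeter or bottle) is moved more than 20 mm (distance of any of side_cutters, tip_cleaner, multimeter, ipa_bottle from where it was at the start of the episode above 0.02 m).
It also fails if it takes over 66 s, if anything falls off the work surface, if the arm or the gripper's body presses on something with over 40 N, if the wrist force passes 120 N, or if a joint passes its speed limit or range.

### The arm

A 7-joint arm with a two-finger parallel gripper is mounted at the origin on a cart in front of the work surface, level with it; the furniture and walls round the work are solid. World frame = base frame: x ahead of the robot, y to its left, z up, the work surface at z = 0. Lengths are in m, angles in rad, forces in N, time in s.
With the tool pointing down it reaches from about 0.425 to 0.825 m from the base axis. Payload 3.6 kg.
Tool frame: the origin (TCP) lies midway between the tips of the shut fingers; the grasp point (between the pads) lies 19 mm behind it; z points along the fingers, y is the line along which they close (so a half turn about z gives the same grasp; the last joint's range is limited). The gripper opens to 93 mm and grips with 3 to 60 N. Pads are 15 mm wide; open, the fingers measure 128 mm over their backs; the gripper's body (75 mm by 188 mm) begins 65 mm behind the grasp point.
Start: joints at [-0.026, 0.615, -0.013, 1.423, 0.008, 1.103, -0.04], TCP at [0.65, 0, 0.219] pointing down, gripper open.
Joint ranges: [-3.12, 3.12], [-0.3, 2.06], [-1.34, 1.32], [0.26, 2.42], [-1.36, 4.5], [0.01, 1.98], [-2.84, 2.84]. Speed limits (rad/s): [2.79, 2.79, 3.14, 3.14, 3.14, 3.14, 3.14].

### API

Orientations are given as a unit quaternion [x, y, z, w].
In Python, from cell import robot gives the robot as it stands. Calls block until the motion is done:
- robot.move_ptp(position, orientation): joint-space move of the TCP to a pose.
- robot.movel(position, orientation=None, max_speed=0.15, threshold=None): straight line of the TCP; orientation=None keeps the orientation; max_speed is the mean speed in m/s. With threshold (N) it stops when the force on the tool has changed by that much, and returns True; else False.
- robot.move_joints(angles): joint-space move.
- robot.move_gripper(opening, f_grip=None): finger opening in m; f_grip is the grip in N (None keeps the last); returns when the fingers have stopped.
- robot.hold(seconds).
- robot.inverse_kinematics(position, orientation): joint angles nearest the present ones, or None.
- robot.read_state(): the state.
- robot.grab_frame(name): name is "scene" or "side" or "wrist"; returns a dict with "image" (384x512x3 uint8, blue, green, red), "z_map" (384x512 float32, m along the optical axis (not along the pixel's ray), 0 where there is no reading), "mtx" (3x3 intrinsics, pixels), "T" (4x4, takes a point from camera to world coordinates). Camera axes: x right, y up, looking along -z (the intrinsics and any distortion apply to the point x, -y, -z); pixel columns grow to the right and rows downward; lengths in m; the calibration is good to about 2 mm. A picture is of the moment at which its call begins.
A pose or a line that the arm cannot do raises robot.PlanningError and nothing moves.
- robot.job_done(): hands the job in; it is judged then, once.
The state is a dict: "clock": time; "qpos": joint angles; "joint_vel": joint speeds; "tau": joint torques, N m; "tcp_pos": TCP position; "orientation": TCP orientation; "wrist_force": force on the tool from outside, world axes, zero at the start; "ft_torque": the same for the moment, N m; "opening": finger opening in m; "finger_force": force on a finger pad.
Only numpy, scipy, OpenCV 4.12 (cv2) and the standard library are available. Lean on these libraries where they do the work, as an engineer would, in place of code of your own. Each camera call takes 0.05 s, during which the arm holds its last target. There are 200 camera calls.

## Working session

There is one attempt and no reset: what is moved stays moved. The work goes in short steps, each a Python script; the robot and the scene stay as the last script left them, time stands still between calls to the robot, and variables do not carry over. Pictures are saved under pics/ and viewed, at most 10 in all, crops included, and the job is handed in when it is done.

```bash
ls; mkdir -p pics; python3 - <<'E'
from cell import robot
import cv2, numpy as np, pickle
fs={n:robot.grab_frame(n) for n in("scene","side","wrist")}
pickle.dump(fs,open("f0.pkl","wb"))
for n,f in fs.items():
    print(n,f["mtx"].round(1).tolist(),f["T"].round(3).tolist(),[k for k in f])
a=np.hstack([fs["scene"]["image"],fs["side"]["image"]])
cv2.imwrite("pics/a.png",cv2.resize(fs["scene"]["image"],(800,600)))
cv2.imwrite("pics/b.png",cv2.resize(fs["wrist"]["image"],(800,600)))
print(robot.read_state())
E
```

```text
pics
scene [[347.2, 0.0, 256.3], [0.0, 347.2, 192.3], [0.0, 0.0, 1.0]] [[0.849, 0.355, -0.39, 0.29], [-0.527, 0.545, -0.652, -0.338], [-0.019, 0.759, 0.65, 0.641], [0.0, 0.0, 0.0, 1.0]] ['image', 'z_map', 'mtx', 'T']
side [[485.0, 0.0, 251.0], [0.0, 485.0, 191.0], [0.0, 0.0, 1.0]] [[-0.979, 0.107, -0.171, 0.439], [-0.202, -0.501, 0.842, 1.119], [0.005, 0.859, 0.512, 0.627], [0.0, 0.0, 0.0, 1.0]] ['image', 'z_map', 'mtx', 'T']
wrist [[326.9, 0.0, 258.9], [0.0, 326.9, 185.2], [0.0, 0.0, 1.0]] [[1.0, -0.0, 0.002, 0.649], [-0.0, 0.956, 0.294, 0.083], [-0.002, -0.294, 0.956, 0.384], [0.0, 0.0, 0.0, 1.0]] ['image', 'z_map', 'mtx', 'T']
{'clock': 0.15, 'qpos': array([-0.02648965,  0.61569221, -0.01264217,  1.42450796,  0.00813061,
        1.10341277, -0.04040451]), 'joint_vel': array([ 0.00019129, -0.00315223,  0.00045768, -0.00437551,  0.00123614,
        0.00065665, -0.00073023]), 'tau': array([ 1.13936116e-03, -4.59350109e+01,  2.09416850e-01, -1.65943640e+01,
       -6.11101720e-02,  1.81601685e-02,  1.63591380e-04]), 'tcp_pos': array([6.49397966e-01, 1.36642452e-05, 2.17757956e-01]), 'orientation': array([ 7.07076840e-01,  7.07136035e-01, -7.06926796e-04, -6.85711608e-04]), 'wrist_force': array([-0.34388899,  0.65619773, -1.28495563]), 'ft_torque': array([-0.00769752, -0.05930553, -0.03017988]), 'finger_force': 0.0, 'opening': 0.09306429449153454}
```

View pics/a.png

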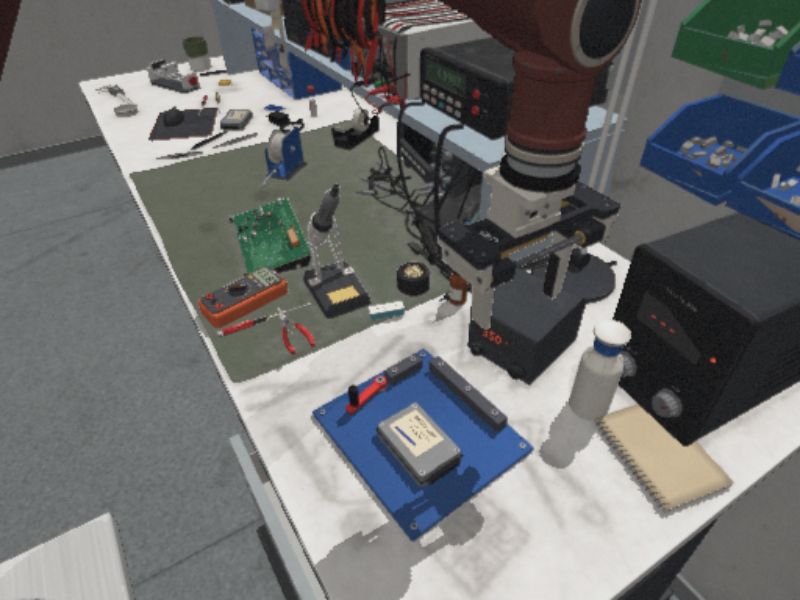

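View pics/b.png

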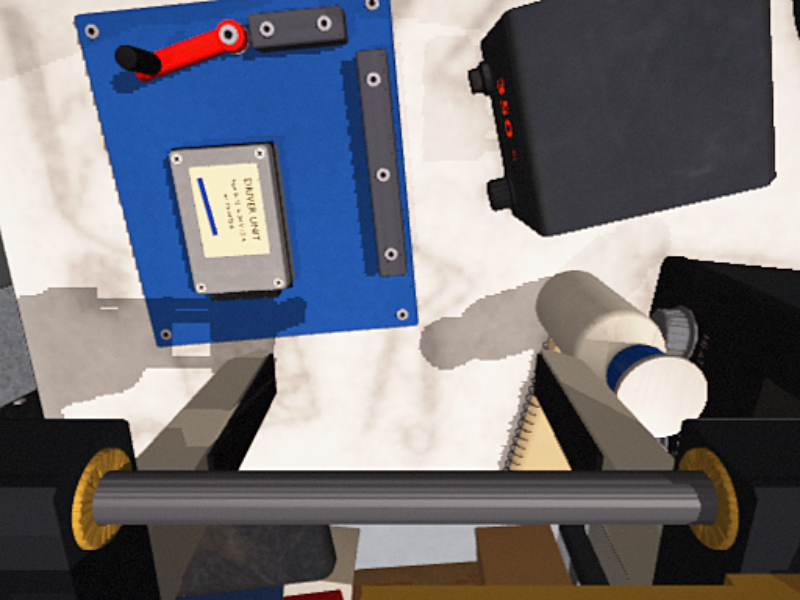

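The wrist view shows the catch open (pin at about 130,58), the module (170–290, 145–298) and both fences, but at the edge of the image. I'll take a centred wrist view plus a second one for stereo.

```bash
python3 - <<'E'
from cell import robot
import cv2, numpy as np, pickle
q=[.70710678,.70710678,0,0]
fs=[]
for p in ([0.50,0.08,0.22],[0.56,0.03,0.22]):
    robot.move_ptp(p,q); robot.hold(.3); fs.append(robot.grab_frame("wrist"))
pickle.dump(fs,open("f1.pkl","wb"))
for i,f in enumerate(fs):
    im=f["image"]; cv2.imwrite(f"pics/c{i}.png",cv2.resize(im[0:300,60:460],(800,600),interpolation=cv2.INTER_CUBIC))
    print(f["T"].round(4).tolist())
print(robot.read_state()["tcp_pos"],robot.read_state()["clock"])
E
```

```text
[[1.0, 0.0019, -0.0001, 0.4999], [-0.0017, 0.9557, 0.2945, 0.1624], [0.0006, -0.2945, 0.9557, 0.3855], [0.0, 0.0, 0.0, 1.0]]
[[1.0, -0.0015, -0.001, 0.5582], [0.0017, 0.9559, 0.2937, 0.114], [0.0005, -0.2937, 0.9559, 0.3861], [0.0, 0.0, 0.0, 1.0]]
[0.55957667 0.03087338 0.22019257] 1.975
```

View pics/c0.png

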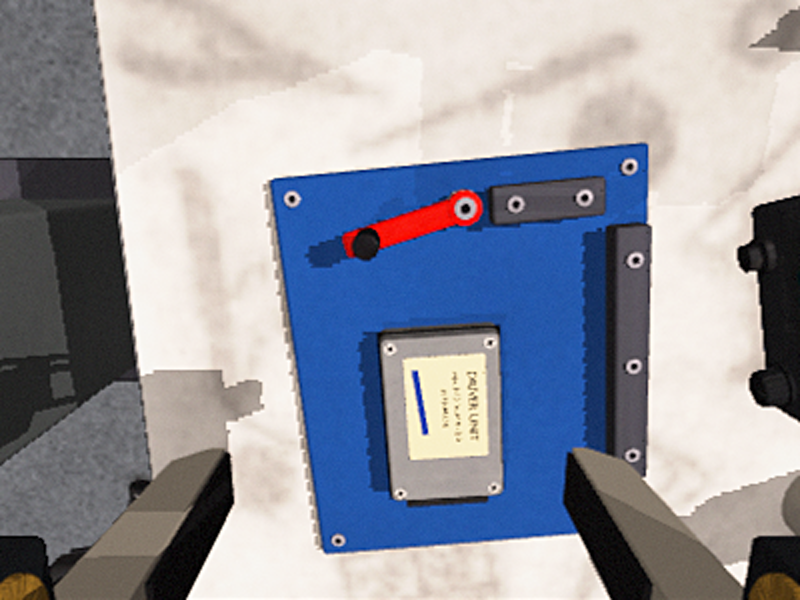

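View pics/c1.png

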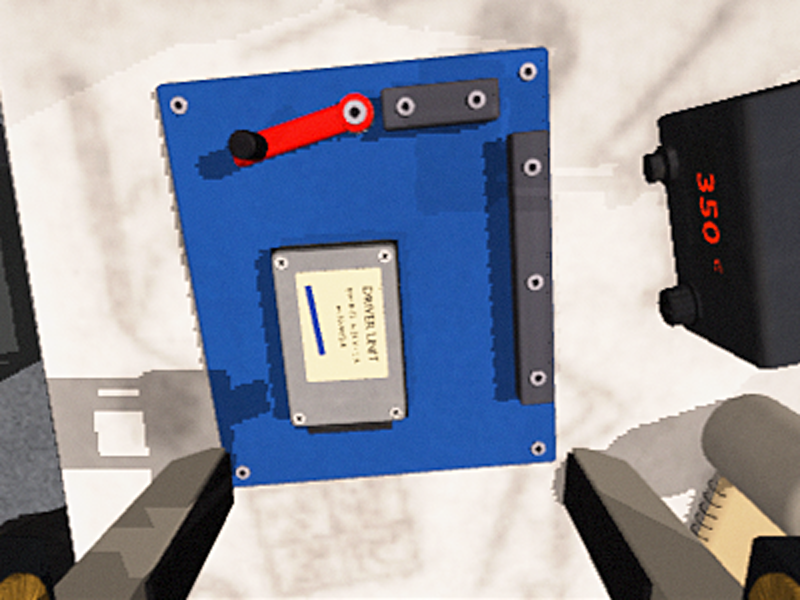

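Both crops show the module slightly clockwise, with its plug end toward −y, the catch about 0.25 rad open, and clear plate and fence edges. I'll triangulate the corners and screws and fit the poses.

```bash
cat > geo.py <<'E'
import numpy as np, pickle
fs=pickle.load(open("f1.pkl","rb"))
def ray(f,p):
    u,v=p[0]/2+60,p[1]/2; K=f["mtx"]; T=f["T"]
    d=T[:3,:3]@np.array([(u-K[0,2])/K[0,0],-(v-K[1,2])/K[1,1],-1]); return T[:3,3],d
def plane(f,p,z):
    o,d=ray(f,p); return o+d*(z-o[2])/d[2]
def tri(p0,p1):
    A=[];b=[]
    for f,p in zip(fs,(p0,p1)):
        o,d=ray(f,p); d=d/np.linalg.norm(d); M=np.eye(3)-np.outer(d,d); A.append(M);b.append(M@o)
    return np.linalg.lstsq(np.vstack(A),np.hstack(b),rcond=None)[0]
def fit(loc,w):
    loc=np.array(loc,float);w=np.array(w)[:,:2]; a=loc-loc.mean(0); b=w-w.mean(0)
    th=np.arctan2((a[:,0]*b[:,1]-a[:,1]*b[:,0]).sum(),(a*b).sum())
    R=np.array([[np.cos(th),-np.sin(th)],[np.sin(th),np.cos(th)]]); t=w.mean(0)-R@loc.mean(0)
    return th,t,(w-(loc@R.T+t))
E
python3 - <<'E'
from geo import *
np.set_printoptions(precision=4,suppress=True)
P={"pNL":((272,181),(158,87)),"pFL":((648,144),(548,48)),"pNR":((325,552),(232,487)),"pivot":((466,208),(355,112)),"pin":((367,243),(245,144)),
"m1":((390,349),(281,262)),"m2":((490,342),(384,256)),"m3":((494,488),(396,412)),"m4":((401,494),(299,419)),
"f1":((635,260),(533,167)),"f2":((632,366),(535,282)),"f3":((632,456),(538,378)),"l1":((516,204),(405,106)),"l2":((585,198),(477,100))}
for k,v in P.items(): print(k,tri(*v), plane(fs[0],v[0],.01),plane(fs[1],v[1],.01))
mm=1e-3
loc=[(-.11,.12),(.1,.12),(-.11,-.12),(-.004,.095)]
for i in (0,1):
    L=list(loc); W=[plane(fs[i],P[k][i],z) for k,z in zip(("pNL","pFL","pNR","pivot"),(.01,.01,.01,.024))]
    if i: L.append((.1,-.12)); W.append(plane(fs[1],(554,462),.01)); 
    if i:
        L+= [(.075,.078),(.095,.078),(.095,-.072),(.075,-.072)]; W+=[plane(fs[1],p,.03) for p in((513,132),(547,131),(552,403),(520,405))]
        L+= [(.01,.105),(.07,.105),(.07,.085),(.01,.085)]; W+=[plane(fs[1],p,.03) for p in((384,90),(497,80),(498,120),(388,129))]
    th,t,r=fit(L,W); print("nest",i,th,t); print((r*1000).round(1).tolist())
    C=[((381,335),(498,327),(502,495),(388,500)),((273,250),(396,243),(406,421),(292,428))][i]
    W=[plane(fs[i],p,.032) for p in C]
    mth,mt,r=fit([(-.035,.055),(.035,.055),(.035,-.049),(-.035,-.049)],W); print("mod",i,mth,mt,(r*1000).round(1).tolist())
    R=np.array([[np.cos(th),-np.sin(th)],[np.sin(th),np.cos(th)]])
    print("mod in nest",R.T@(mt-t),mth-th)
    W=[plane(fs[i],P[k][i],.032) for k in("m1","m2","m3","m4")]
    e=np.array(W);print("screw dir",np.arctan2(*(-(e[3]-e[0])[:2]*[-1,1])), np.arctan2((e[1]-e[0])[1],(e[1]-e[0])[0]))
    pn=R.T@(plane(fs[i],P["pin"][i],.057)[:2]-t)-[-.004,.095]; print("catch",pn,np.hypot(*pn),np.arctan2(-pn[1],-pn[0]))
E
```

```text
pNL [0.4303 0.1561 0.0077] [0.4307 0.1562 0.01  ] [0.431  0.1558 0.01  ]
pFL [0.6374 0.1754 0.0068] [0.6361 0.1751 0.01  ] [0.6368 0.1749 0.01  ]
pNR [ 0.4507 -0.0838  0.0012] [ 0.4519 -0.0781  0.01  ] [ 0.4532 -0.0793  0.01  ]
pivot [0.5365 0.1423 0.0266] [0.5382 0.1415 0.01  ] [0.5354 0.1436 0.01  ]
pin [0.4842 0.1262 0.0492] [0.4826 0.1223 0.01  ] [0.4753 0.1272 0.01  ]
m1 [0.4957 0.0664 0.0333] [0.4954 0.06   0.01  ] [0.4916 0.0633 0.01  ]
m2 [0.5512 0.0699 0.0326] [0.5547 0.0642 0.01  ] [0.5506 0.0669 0.01  ]
m3 [ 0.5575 -0.0197  0.0329] [ 0.5611 -0.0317  0.01  ] [ 0.5575 -0.0282  0.01  ]
m4 [ 0.5017 -0.0236  0.0335] [ 0.5019 -0.0358  0.01  ] [ 0.4978 -0.0329  0.01  ]
f1 [0.6286 0.1153 0.03  ] [0.6357 0.1125 0.01  ] [0.6327 0.1155 0.01  ]
f2 [0.6337 0.055  0.0285] [0.6405 0.0492 0.01  ] [0.6378 0.0521 0.01  ]
f3 [0.6381 0.0007 0.0323] [ 0.6466 -0.0097  0.01  ] [ 0.6433 -0.0062  0.01  ]
l1 [0.562  0.1447 0.0326] [0.566  0.1436 0.01  ] [0.5622 0.1466 0.01  ]
l2 [0.5982 0.1477 0.0315] [0.6042 0.1468 0.01  ] [0.6006 0.1496 0.01  ]
nest 0 0.09058795713327453 [0.5496 0.0482]
[[1.5, -1.5], [-2.2, -1.6], [1.0, 3.2], [-0.3, -0.1]]
mod 0 0.05173816492976872 [0.5258 0.0219] [[2.6, -0.9], [-2.3, -0.0], [-0.8, 0.2], [0.5, 0.6]]
mod in nest [-0.0261 -0.024 ] -0.03884979220350581
screw dir 0.06787729122637988 0.07044598747852379
catch [-0.0534 -0.0103] 0.054378465484199195 0.19009638883547617
nest 1 0.08835698837375294 [0.5488 0.0478]
[[2.3, -1.9], [-1.0, -1.2], [3.3, 2.1], [-0.2, 0.4], [-2.1, 1.3], [0.8, 0.5], [-1.8, -0.8], [-1.9, 0.6], [-0.5, 1.1], [1.9, -0.9], [-1.2, -1.5], [-1.6, -0.3], [2.1, 0.6]]
mod 1 0.057723490449144425 [0.5275 0.0205] [[2.1, -0.7], [-1.8, -0.9], [-1.9, 1.0], [1.6, 0.5]]
mod in nest [-0.0236 -0.0253] -0.030633497924608517
screw dir 0.0643681848835835 0.05942562658885968
catch [-0.0521 -0.012 ] 0.05343817442509871 0.22554595673720942
```

Triangulated heights match: module top about 33 mm, fences 30, plate about 7, pivot 27. The nest is at about (0.549, 0.048) with yaw 0.087, and the module at about (−25, −25) in the nest frame. Next I'll check obstacle clearance from depth and the reachability of the push poses.

```bash
cat > h.py <<'E'
from cell import robot
import numpy as np
from scipy.spatial.transform import Rotation as Ro
TH=.087; T0=np.array([.549,.048])
def W(x,y,z):  # nest mm -> world m
    c,s=np.cos(TH),np.sin(TH); return [T0[0]+(c*x-s*y)/1e3,T0[1]+(s*x+c*y)/1e3,z]
def N(p):
    c,s=np.cos(TH),np.sin(TH); d=(np.asarray(p)[:2]-T0)*1e3; return np.array([c*d[0]+s*d[1],-s*d[0]+c*d[1]])
def Q(a): # tool x at angle a from nest x, z down
    a+=TH; return Ro.from_matrix(np.array([[np.cos(a),np.sin(a),0],[np.sin(a),-np.cos(a),0],[0,0,-1]])).as_quat()
def st(tag=""):
    s=robot.read_state(); print(tag,"t%.1f"%s["clock"],"nest",N(s["tcp_pos"]).round(1),"z%.4f"%s["tcp_pos"][2],"F",s["wrist_force"].round(1),"M",s["ft_torque"].round(2),"op%.3f"%s["opening"],"q7 %.2f"%s["qpos"][6])
E
python3 - <<'E'
from h import *
import pickle
f0=pickle.load(open("f0.pkl","rb"))
for n in("scene","side"):
    f=f0[n];z=f["z_map"];v,u=np.indices(z.shape);K=f["mtx"]
    c=np.stack([(u-K[0,2])/K[0,0]*z,-(v-K[1,2])/K[1,1]*z,-z],-1)[z>0]
    p=c@f["T"][:3,:3].T+f["T"][:3,3]
    g={}
    for x in np.arange(.4,.9,.04):
        row=[]
        for y in np.arange(-.2,.36,.04):
            m=(abs(p[:,0]-x)<.02)&(abs(p[:,1]-y)<.02)
            row.append(int(1000*np.percentile(p[m,2],98)) if m.sum()>3 else -1)
        print("%.2f"%x,row)
    print()
for a in (0,np.pi,np.pi/2,-np.pi/2):
    r=[]
    for x,y,z in ((-82,-22,.017),(-5,-22,.017),(40,-110,.017),(40,-45,.017),(-70,80,.045),(20,30,.045)):
        q=robot.inverse_kinematics(W(x,y,z),Q(a)); r.append(None if q is None else round(float(q[6]),2))
    print(a,r)
E
```

```text
0.40 [-1, -1, 1, 1, 1, 1, 1, 1, 1, 1, 1, 1, 4, 4, 4]
0.44 [-1, 1, 1, 10, 11, 10, 11, 11, 11, 11, 1, 2, 13, 14, 4]
0.48 [1, 1, 1, 12, 28, 31, 32, 31, 57, 11, 2, 1, 14, 13, 12]
0.52 [2, 1, 1, 10, 558, 557, 33, 33, 25, 26, 1, 2, 4, 4, 8]
0.56 [1, 1, 1, 10, 557, 548, 344, 32, 30, 32, 1, 1, 3, 247, 229]
0.60 [1, 1, 1, 10, 552, 524, 524, 11, 30, 31, 1, 2, 20, 251, 225]
0.64 [1, 1, 1, 10, 547, 506, 506, 31, 32, 12, 2, 2, 21, 21, 25]
0.68 [1, 1, 1, 1, 542, 360, 1, 1, 74, 1, 1, 1, 31, 39, 38]
0.72 [10, 1, 1, 1, 344, 344, 99, 100, 100, 55, 1, 10, 39, 42, 42]
0.76 [11, 11, 11, 148, 151, 344, 101, 101, 102, 102, 1, 64, 23, 59, 110]
0.80 [11, 63, 74, 149, 151, 1, 102, 103, 103, 104, -1, 257, 257, 257, 273]
0.84 [11, 239, 240, 240, 240, 240, 102, 104, 104, -1, -1, 257, 356, 358, 358]
0.88 [1, 239, 240, 240, 240, 239, 67, 1, -1, -1, -1, 57, 356, 358, 358]

0.40 [66, 1, 0, 0, 0, 1, 1, 0, 1, 1, 1, 1, 4, 3, 4]
0.44 [31, 0, 1, 8, 10, 10, 10, 10, 10, 11, 1, 1, 13, 13, 4]
0.48 [0, 1, 0, 11, 19, 31, 33, 31, 55, 10, 0, 1, 13, 14, 12]
0.52 [0, 0, 1, 8, 31, 32, 32, 32, 24, 24, 1, 1, 3, 4, 8]
0.56 [0, 0, 1, 9, 344, 344, 343, 31, 29, 30, 1, 1, 3, 250, 234]
0.60 [1, 1, 0, 9, 390, 437, 391, 11, 29, 31, 0, 1, 13, 252, 239]
0.64 [0, 1, 1, 8, 318, 441, 444, 26, -1, 5, 0, 0, 19, 3, 4]
0.68 [1, 0, 1, 0, 313, 427, 442, 2, 80, 66, 1, 1, 17, 40, 37]
0.72 [9, 3, 1, 1, 343, 343, 343, 100, 100, 98, 1, 1, 38, 42, 39]
0.76 [11, 10, 10, 149, 149, 343, 341, 101, 102, 100, 1, 101, 70, 50, 106]
0.80 [10, -1, -1, 151, 149, 102, 102, 103, 103, 103, 0, 255, 256, 256, 273]
0.84 [-1, 239, 239, 239, 239, 238, 104, 104, 104, 102, 4, 257, 336, 357, 357]
0.88 [-1, 239, 239, 239, 239, 237, 0, 54, 0, -1, -1, 256, 167, 358, 101]

0 [-1.19, -1.22, -1.11, -1.21, -1.43, -1.34]
3.141592653589793 [1.11, 1.16, 1.34, 1.22, 0.94, 1.1]
1.5707963267948966 [-0.04, -0.03, 0.13, 0.01, -0.25, -0.12]
-1.5707963267948966 [-2.29, -2.39, -2.31, -2.4, -2.57, -2.54]
```

```bash
python3 - <<'E'
from h import *
q=Q(np.pi)
robot.move_gripper(.03,20)
robot.move_ptp(W(-84,-22,.10),q); st("above")
print(robot.movel(W(-84,-22,.017),q,.1,threshold=8)); st("down")
print(robot.movel(W(-8,-22,.017),q,.04,threshold=10)); st("push1")
print(robot.movel(W(2,-22,.017),q,.015,threshold=5)); st("push2")
robot.movel(W(-30,-22,.017),q,.1)
robot.movel(W(-30,-22,.12),q,.15)
robot.move_ptp(W(0,-30,.22),Q(np.pi/2)); robot.hold(.2)
f=robot.grab_frame("wrist"); import cv2,pickle; pickle.dump(f,open("f2.pkl","wb"))
cv2.imwrite("pics/d.png",cv2.resize(f["image"][0:300,60:460],(800,600),interpolation=cv2.INTER_CUBIC)); st()
E
```

```text
above t4.3 nest [-83.2 -22.1] z0.1003 F [-0.8  0.2 -0.4] M [ 0.06 -0.09  0.02] op0.030 q7 1.21
False
down t5.3 nest [-83.6 -21.9] z0.0174 F [ 0.5  0.2 -0.1] M [ 0.16 -0.05 -0.03] op0.030 q7 1.11
False
push1 t7.3 nest [ -8. -22.] z0.0171 F [-0.4 -0.6  0.1] M [ 0.1   0.08 -0.02] op0.030 q7 1.17
True
push2 t7.8 nest [ -4.5 -22.2] z0.0165 F [-0.2  0.3  0.5] M [ 0.09 -0.07 -0.03] op0.030 q7 1.17
 t10.3 nest [ -0.3 -30.1] z0.2195 F [-0.2 -0.5 -0.7] M [-0.02 -0.06  0.02] op0.030 q7 0.03
```

View pics/d.png

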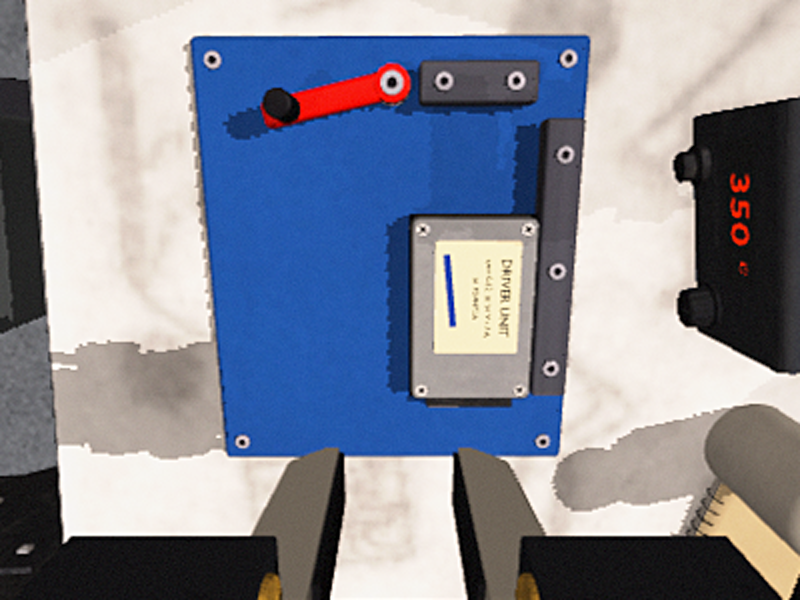

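The module is now square along the far fence (right edge 538→528 beside it) and the catch is still open. Now I'll push along the fence from the plug end with the shut fingers, then re-press toward the far fence.

```bash
python3 - <<'E'
from h import *
q=Q(np.pi/2)
robot.move_gripper(0,20)
robot.move_ptp(W(40,-108,.10),q)
print(robot.movel(W(40,-108,.017),q,.1,threshold=8)); st("down")
print(robot.movel(W(40,-40,.017),q,.04,threshold=10)); st("pushA")
print(robot.movel(W(40,-25,.017),q,.015,threshold=6)); st("pushB")
robot.movel(W(40,-70,.017),q,.1)
robot.movel(W(40,-70,.12),q,.15)
q=Q(np.pi); robot.move_gripper(.03,20)
robot.move_ptp(W(-25,33,.10),q)
print(robot.movel(W(-25,33,.017),q,.1,threshold=8)); st("down")
print(robot.movel(W(-10,33,.017),q,.04,threshold=8)); st("p")
print(robot.movel(W(3,33,.017),q,.015,threshold=8)); st("press x")
robot.movel(W(-25,33,.017),q,.1)
robot.movel(W(-25,33,.12),q,.15)
robot.move_ptp(W(10,-10,.22),Q(np.pi/2)); robot.hold(.2)
f=robot.grab_frame("wrist"); import cv2,pickle; pickle.dump(f,open("f3.pkl","wb"))
cv2.imwrite("pics/e.png",cv2.resize(f["image"][20:245,110:410],(800,600),interpolation=cv2.INTER_CUBIC)); st()
E
```

```text
False
down t12.6 nest [  40.6 -108. ] z0.0177 F [0.2 0.2 0.3] M [ 0.02 -0.02  0.07] op0.001 q7 0.17
False
pushA t14.5 nest [ 40.  -40.1] z0.0170 F [ 0.2 -1.4 -0.2] M [-0.16  0.04  0.04] op0.000 q7 0.07
True
pushB t15.1 nest [ 39.5 -34.3] z0.0166 F [ 0.6  0.4 -0.2] M [ 0.04 -0.05 -0.04] op0.000 q7 0.06
False
down t19.1 nest [-24.5  33.1] z0.0174 F [-0.1  0.2  0.4] M [ 0.11 -0.07 -0.01] op0.030 q7 1.06
False
p t19.6 nest [-9.9 32.9] z0.0170 F [-0.2 -0.7  1.1] M [ 0.06 -0.11 -0.02] op0.030 q7 1.07
True
press x t20.2 nest [-4.6 32.8] z0.0162 F [ 0.  -0.4 -0.1] M [ 0.07 -0.06 -0.01] op0.030 q7 1.08
 t22.7 nest [ 9.7 -9.9] z0.2194 F [ 0.3 -0.2 -0.3] M [ 0.02 -0.03 -0.03] op0.030 q7 -0.01
```

View pics/e.png

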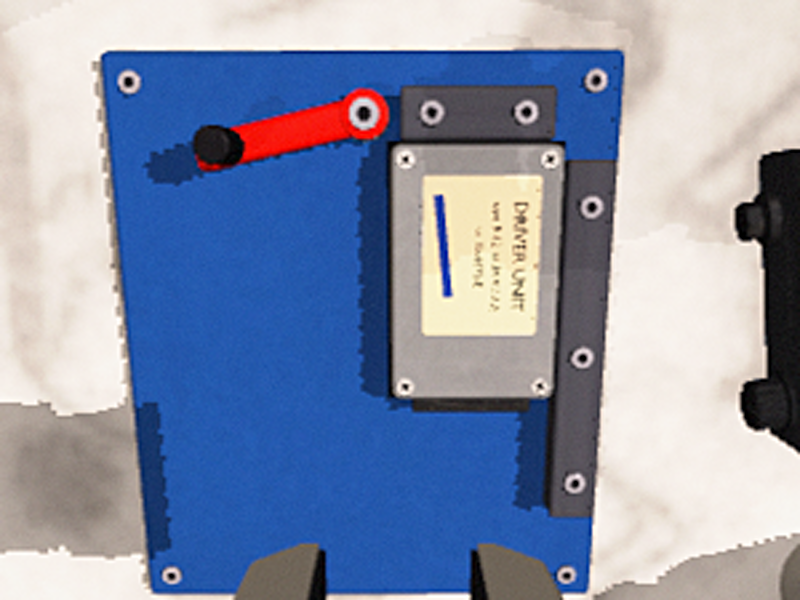

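The module lies in the corner, with its top edge (390–565, 144) at the left fence and its right edge on the far fence. A dark line about 5 px wide remains along the left fence, so I'll press both ways again, firmer, and enlarge.

```bash
python3 - <<'E'
from h import *
q=Q(np.pi/2)
robot.move_gripper(0,20)
robot.move_ptp(W(40,-50,.10),q)
robot.movel(W(40,-50,.017),q,.1,threshold=8)
robot.movel(W(40,-38,.017),q,.05,threshold=10)
print(robot.movel(W(40,-25,.017),q,.015,threshold=14)); st("pushB")
robot.movel(W(40,-55,.017),q,.1)
robot.movel(W(40,-55,.12),q,.15)
q=Q(np.pi); robot.move_gripper(.03,20)
robot.move_ptp(W(-25,33,.10),q)
robot.movel(W(-25,33,.017),q,.1,threshold=8)
robot.movel(W(-9,33,.017),q,.05,threshold=8)
print(robot.movel(W(3,33,.017),q,.015,threshold=14)); st("press x")
robot.movel(W(-25,33,.017),q,.1)
robot.movel(W(-25,33,.12),q,.15)
robot.move_ptp(W(40,-15,.22),Q(np.pi/2)); robot.hold(.2)
f=robot.grab_frame("wrist"); import cv2,pickle; pickle.dump(f,open("f4.pkl","wb"))
cv2.imwrite("pics/f.png",cv2.resize(f["image"][20:170,170:370],(800,600),interpolation=cv2.INTER_CUBIC)); st()
E
```

```text
False
pushB t26.4 nest [ 39.9 -34. ] z0.0171 F [  0.4 -11.2   0.4] M [-2.62 -0.2   0.08] op0.000 q7 0.03
False
press x t31.7 nest [-4.  32.8] z0.0162 F [-9.8 -0.7  7.2] M [0.05 2.13 0.11] op0.030 q7 1.07
 t34.3 nest [ 39.6 -14.9] z0.2194 F [-0.2  0.4 -0.3] M [0.   0.01 0.02] op0.030 q7 -0.00
```

View pics/f.png

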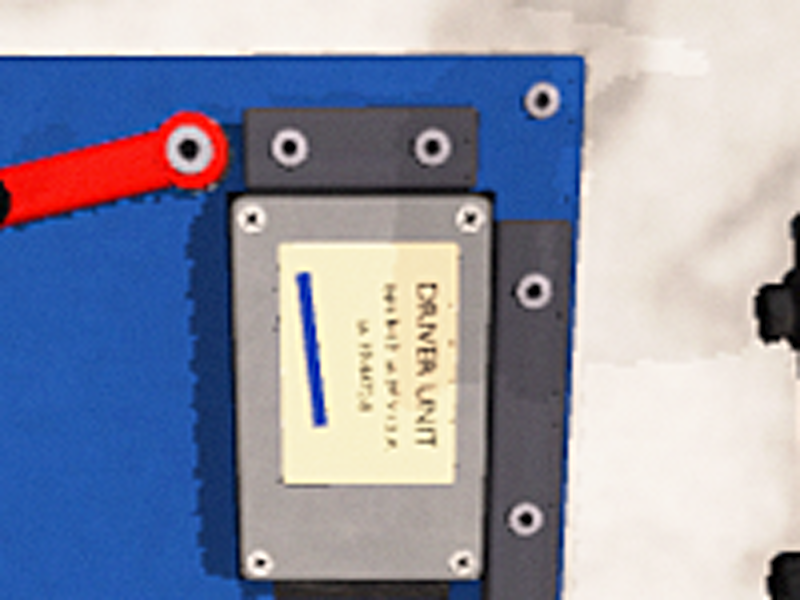

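Both pushes stopped at the same positions as before under 10–11 N, and the crop shows only the thin bevel line on both sides: the module is flush. Now I'll sweep the pin round with the shut fingers.

```bash
python3 - <<'E'
from h import *
def pose(phi,off,z=.04):
    x,y=-4-55*np.cos(phi)-off*np.sin(phi), 95-55*np.sin(phi)+off*np.cos(phi)
    return W(x,y,z),Q(phi+np.pi/2)
robot.move_gripper(0,20)
robot.move_ptp(*pose(.2,24,.11))
print(robot.movel(*pose(.2,24),.1,threshold=8)); st("down")
for phi in np.arange(.25,1.5,.15):
    robot.movel(*pose(phi,14.5),.06)
st("near")
print(robot.movel(*pose(1.571,14.5),.03,threshold=12)); st("shut")
print(robot.movel(*pose(1.571,7),.02,threshold=12)); st("pressed")
robot.movel(*pose(1.571,35),.1)
robot.movel(*pose(1.571,35,.12),.15)
robot.move_ptp(W(20,-20,.22),Q(np.pi/2)); robot.hold(.2)
f=robot.grab_frame("wrist"); import cv2,pickle; pickle.dump(f,open("f5.pkl","wb"))
cv2.imwrite("pics/g.png",cv2.resize(f["image"][0:225,110:410],(800,600),interpolation=cv2.INTER_CUBIC)); st()
E
```

```text
False
down t36.6 nest [-62.  107.5] z0.0405 F [ 0.3  0.5 -0.5] M [ 0.   -0.02 -0.06] op0.001 q7 -0.10
near t39.4 nest [-25.3  42.5] z0.0399 F [ 0.6 -0.2 -0.6] M [ 0.15 -0.07  0.03] op0.001 q7 0.86
False
shut t39.8 nest [-19.7  40.3] z0.0398 F [-2.6  0.3  0.4] M [0.11 0.37 0.01] op0.001 q7 0.96
True
pressed t40.1 nest [-20.   39.9] z0.0390 F [-0.1 -0.4  0.2] M [ 0.07 -0.05  0.01] op0.001 q7 0.97
 t42.4 nest [ 19.5 -19.8] z0.2194 F [-0.5 -0.2 -0.3] M [0.03 0.01 0.01] op0.000 q7 -0.06
```

View pics/g.png

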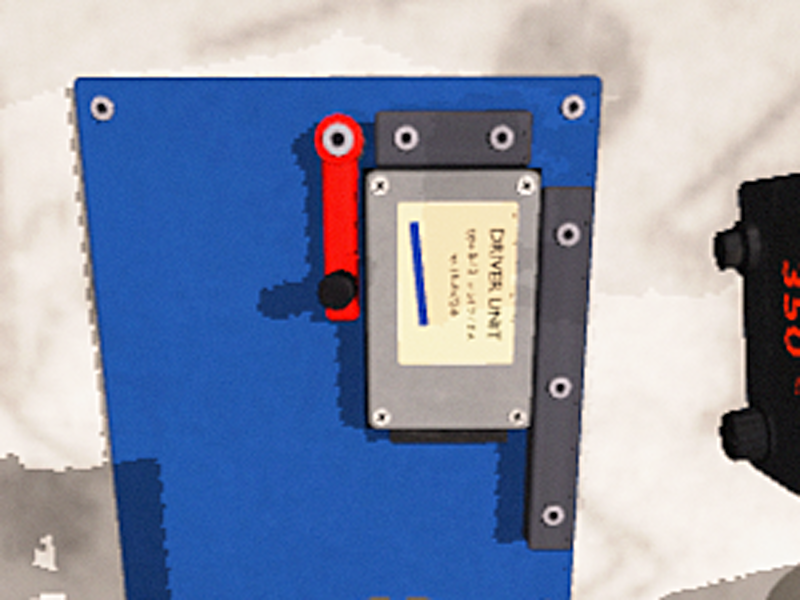

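The arm lies parallel to the module's side (pivot 338,138; pin 337,290; end 342,318). I'll check the angle numerically and hand in if it holds.

```bash
python3 - <<'E'
from h import *
import pickle
f=pickle.load(open("f5.pkl","rb"));K=f["mtx"];T=f["T"]
def pl(p,z):
    u,v=p[0]*.375+110,p[1]*.375
    d=T[:3,:3]@np.array([(u-K[0,2])/K[0,0],-(v-K[1,2])/K[1,1],-1]); return N(T[:3,3]+d*(z-T[2,3])/d[2])
a=pl((338,138),.024); ang=lambda d: np.arctan2(-d[1],-d[0])
b=pl((337,290),.057); c=pl((342,318),.024)
m=[pl(p,.032) for p in((379,186),(381,417),(526,186),(517,417))]
fe=[pl(p,.03) for p in((568,234),(553,515))]
print(a,b,ang(b-a),c,ang(c-a),"module sides",ang(m[1]-m[0]),ang(m[3]-m[2]),"fence",ang(fe[1]-fe[0]))
if ang(b-a)>1.5 and ang(c-a)>1.5: robot.job_done(); print("handed in")
E
```

```text
[-4.64672799 95.66592838] [-3.88318176 40.80716655] 1.584713828869414 [-4.31455919 27.38823796] 1.5756612567133217 module sides 1.5747579620911691 1.5738838689977017 fence 1.5736356132218374
the job is handed in; nothing more can be done
handed in
```

The module is flush and square in the corner, the catch measures shut at about 1.58 rad behind it, and the job was handed in at about 42 s of the 66 s allowed; no verdict came back.

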